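# Show the helper: this clamp goes there

### The arm

A 6-joint arm with a two-finger parallel gripper is mounted at the origin on the work surface. World frame = base frame: x ahead of the robot, y to its left, z up, the work surface at z = 0. Lengths are in mm, angles in rad, forces in N, time in s.
With the tool pointing down it reaches from about 275 to 1000 mm from the base axis. Payload 8.4 kg.
Tool frame: the origin (TCP) lies at the very end of the fingers, on their centre line; the grasp point (between the pads) lies 19 mm behind it; z points along the fingers, y is the direction in which the jaws open and shut (so a half turn about z gives the same grasp; the last joint's range is limited). The gripper opens to 85 mm and grips with 20 to 120 N. Pads are 22 mm wide; open, the fingers measure 114 mm over their backs; the gripper's body (76 mm by 85 mm) begins 54 mm behind the grasp point. The pads swing forward as they close: fully open they stand 13 mm farther back than shut.
Start: joints at [1.137, 0.353, 1.633, -0, 1.155, -0.002], TCP at [261.565, 567.637, 231.281] pointing down, gripper open.
Joint ranges: [-2.63, 2.63], [-0.92, 2.1], [0.06, 2.66], [-1.3, 4.44], [0, 2.69], [-3.02, 3.02]. Speed limits (rad/s): [2.22, 2.22, 2.79, 3.14, 3.14, 3.14].

### API

Orientations are given as [roll, pitch, yaw] about the fixed x, y, z axes, in that order (R = Rz(yaw) Ry(pitch) Rx(roll)).
In Python, from rig import sense, grab_frame, get_calibration, sign_off, boxes_of, trace gives the robot as it stands.
- The arm moves only by the tool servo_tool, never from a script. Its argument "rows" is a list of rows, each a list of 3 entries, a list of its own where there are three numbers: the finger opening in mm, from 0 to 85.4, then the shift along the tool's x, y, z in mm, then the turn, a rotation vector about the tool's x, y, z in degrees. A call has 1 to 8 rows; each row shifts and turns the commanded pose from where the row before left it, along the tool's axes as they then stand; what a row does not reach is not made up. A row lasts 1/8 s, in which the tool goes at most 62.5 mm and 10.7 degrees, less where a joint would pass 70% of its speed; a pose out of reach is approached as far as the arm can. A call is refused whole if a number of a shift passes 62.5 or a number of a turn 10.7, either way. A call with a gripper value outside its range is refused whole. The fingers move at their own pace and stop on an object; "force" is the grip in N (left out, the last holds). Time passes only in rows, so rows that do not move let the fingers close. It gives the time, the measured TCP pose, the force and the opening at its end, in the units of the state.
- sense(): the state, without advancing time (a new reading comes with each control period).
- grab_frame(name): name is "scene" or "top" or "wrist"; returns the picture (480x640x3 uint8, blue, green, red); there is no depth.
- get_calibration(name): a dict with "intrinsics" (3x3 intrinsics, pixels), "world_to_cam" (4x4, takes a point from world to camera coordinates). Camera axes: x right, y down, z forward; pixel columns grow to the right and rows downward; lengths in mm; the calibration is good to about 2 mm. A picture is of the moment at which its call begins: read the wrist's pose just before it. get_calibration takes no time and is no camera call; for the wrist camera it gives the pose at the moment of the call.
- sign_off(): hands the job in, once; it reports no verdict.
Trained networks look in the newest picture that a camera, given by its name, has taken for a name from the list of things; names that differ only in an ending like _2 or _b are one class to them, and where a whole thing is asked for, a point or a joint stands for the part that bears it (a point fixed in the world has none). Each returns a list of dicts, best first, with "conf" (0 to 1); they miss things now and then, are a little off and sometimes report something else, mostly with a low value. They report only what shows in the picture. A call takes as long as a camera call. They do not tell look-alikes from the thing itself.
- boxes_of(camera, thing): "centre" ([x, y, z] in mm, in the coordinates of the camera as it stood for that picture, good to about 4 mm: the middle of the surface that is visible of it).
- trace(camera, thing): "mask" (480x640 bool, what is visible of it).
The state is a dict: "clock": time; "qpos": joint angles; "qvel": joint speeds; "joint_efforts": joint torques, N m; "eef_pos": TCP position; "tcp_rot": TCP orientation; "contact_force": force on the tool from outside, world axes, zero at the start; "wrist_torque": the same for the moment, N m; "opening": opening from 0.0 (shut) to 1.0 (fully open).
Only numpy, scipy, OpenCV 4.12 (cv2) and the standard library are available. Lean on these libraries where they do the work, as an engineer would, in place of code of your own. Each camera call takes 0.05 s, during which the arm holds its last target. There are 200 camera calls.

### The job

The flanged steel vessel is one claw clamp short: three hold down its cover and the fourth place on the rim is bare. Show your helper at the window what to fit: point down with the fingertips at the spare claw clamp lying among the loose parts and hold there for two seconds, then point down in the same way at the bare place on the rim, and finish there, still pointing at it. Bring the fingertips to within about three centimetres above each, but touch and move nothing.

Things in the scene. Friction and masses are not known exactly. Their poses are not given: they have to be found in the camera images.
- spare_clamp: The spare double-claw clamp, loose, the same as the three on the vessel: two plain aluminium jaws on one steel hex bolt. It lies on its side, 63 mm long (along the bolt) x 34 mm wide x 24 mm high, with the open mouth of its jaws at one long side. Its place among the loose parts to the robot's right (y below 0) changes. The origin is at the middle of its underside, on the box floor; z is up, its flat upper side is 24 mm above the origin.
- cover: Round steel cover of the vessel, 130 mm wide, 12 mm thick, fixed, to the robot's left (y above 0), turned to any angle. Origin: on its axis at its underside, 158 mm above the box floor; z up. Three claw clamps sit on the rim at 90, 180, 270 degrees from its x axis, each 24 mm wide, 57 to 91 mm from the axis, 17 mm above the top face. At 0 degrees none: the bare place. Central stub 30 mm wide, 14 mm high.
- bare_place (a point): The bare place: the point on the top edge of the cover's rim, 65 mm from the cover's axis, halfway between two neighbouring clamps, where the fourth clamp is missing. It is level with the cover's top face, 170 mm above the box floor.
- vessel: The steel vessel below the cover, a tube 108 mm wide with 130 mm flanges, on a round turntable 210 mm wide whose face is 54 mm above the box floor; fixed. A small blanked port sticks out to 96 mm from the axis along its own x axis, well below the rim; it is turned independently of the cover. The origin is on its axis at the box floor; z is up.
- ring_clamp: Bystander, loose: an aluminium ring-shaped hinge clamp with a small brass wing nut, 64 mm wide overall, 16 mm high, lying flat. The origin is at the middle of the ring, at its underside.
- centring_ring: Bystander, loose: a thin steel ring with a black seal, 52 mm wide, 12 mm high. The origin is at the middle of its underside.
- blank_flange: Bystander, loose: a round steel disc 55 mm wide and 9 mm high. The origin is at the middle of its underside.
- nipple: Bystander, loose: a steel tube 55 mm high, standing, with 55 mm wide flanges at both ends. The origin is at the middle of its underside.
- torch_cup: Bystander, loose: a small ceramic welding torch nozzle, 47 mm high and 25 mm wide, standing. The origin is at the middle of its underside.
- spanner: Bystander, loose: a steel spanner 170 mm long, under 15 mm high, lying flat, beyond the loose parts. The origin is on its underside.
- earth_weight: Bystander, loose: a steel cylinder 64 mm wide with a thin post, 140 mm high in all, near the far edge of the box floor. The origin is at the middle of its underside.
Not all that is in view belongs to the job. What is shaped like the spare_clamp but green is not meant.

How it is judged:
By the outcome, as a careful person would: the job done as asked, in the order asked, and still so for the second after the job is handed in, with the robot touching nothing.
It also fails if it takes over 50 s, if anything falls off the work surface, if the arm or the gripper's body presses on something with over 40 N, if the wrist force passes 120 N, or if a joint passes its speed limit or range.

## Working session

There is one attempt and no reset: what is moved stays moved. The work goes in short steps, Python scripts to look and compute and a tool call to move; the robot and the scene stay as the last step left them, time stands still between calls to the robot, and variables do not carry over. Pictures are saved under pics/ and viewed, about 8 in all and at most 12, crops included, and the job is handed in when it is done.

Besides the shell and the picture viewer there is one more tool, called after "Emit:" as a command line: name --argument value ..., lists and objects as JSON in quotes. servo_tool: Moves the arm, as the interface text tells. Its arguments: {"type":"object","properties":{"rows":{"type":"array","items":{"type":"array"}},"force":{"type":"number"}},"required":["rows"]}

```bash
mkdir -p pics
cat > h.py <<'E'
import numpy as np, cv2
from rig import *
def w(cam,p):
    T=np.linalg.inv(np.array(get_calibration(cam)["world_to_cam"])); return (T@np.r_[p,1])[:3]
def px(cam,P):
    c=get_calibration(cam); q=(np.array(c["world_to_cam"])@np.r_[P,1])[:3]; q=np.array(c["intrinsics"])@q; return q[:2]/q[2]
def ray(cam,u,v,z):
    c=get_calibration(cam); T=np.linalg.inv(np.array(c["world_to_cam"])); d=T[:3,:3]@np.linalg.inv(c["intrinsics"])@[u,v,1.]; o=T[:3,3]
    return o+d*(z-o[2])/d[2]
E
python3 - <<'E'
from h import *
for c in ["top","scene"]:
    cv2.imwrite(f"pics/{c}1.png",grab_frame(c))
    for t in ["spare_clamp","cover","vessel","earth_weight","nipple","torch_cup"]:
        for b in boxes_of(c,t)[:5]: print(c,t,round(b["conf"],2),w(c,b["centre"]).round(),px(c,w(c,b["centre"])).round())
s=sense();print(s["clock"],s["eef_pos"],s["tcp_rot"])
E
```

```text
top spare_clamp 0.96 [606. -58.  24.] [337. 259.]
top spare_clamp 0.85 [618.  40.  24.] [289. 253.]
top spare_clamp 0.66 [ 665. -139.   22.] [375. 230.]
top spare_clamp 0.6 [515.  -3.  23.] [310. 303.]
top cover 0.67 [500. 301. 169.] [137. 310.]
top cover 0.38 [779.  42.  49.] [288. 174.]
top vessel 0.94 [485. 246.  50.] [184. 317.]
top earth_weight 0.72 [779.  42.  49.] [288. 174.]
top nipple 0.78 [ 468. -351.   47.] [485. 327.]
top torch_cup 0.53 [439. -73.  41.] [345. 342.]
scene spare_clamp 0.8 [611. -65.  20.] [282. 279.]
scene spare_clamp 0.74 [621.  37.  21.] [314. 261.]
scene spare_clamp 0.62 [ 677. -144.   20.] [277. 310.]
scene spare_clamp 0.59 [521.  -8.  26.] [273. 250.]
scene cover 0.9 [511. 296. 168.] [350. 156.]
scene vessel 0.64 [532. 248.  57.] [343. 200.]
scene earth_weight 0.75 [786.  43.  51.] [367. 282.]
scene nipple 0.85 [ 476. -358.   37.] [146. 310.]
scene torch_cup 0.47 [450. -72.  36.] [236. 246.]
0.7 [261.56618136 567.63435415 231.2747582 ] [-3.14155333e+00  1.67546155e-05  2.70981274e+00]
```

View pics/top1.png

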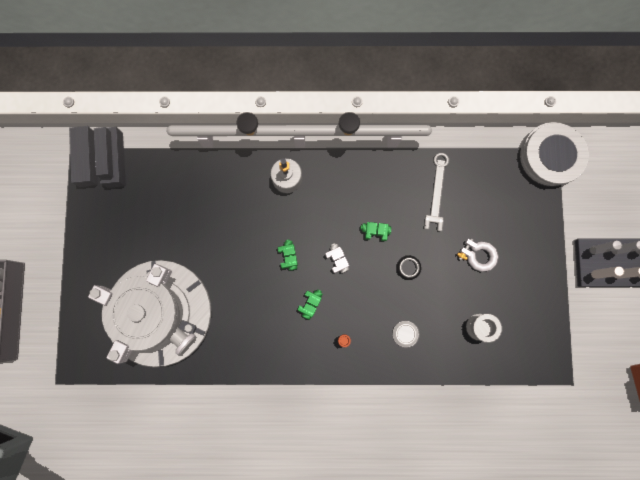

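View pics/scene1.png

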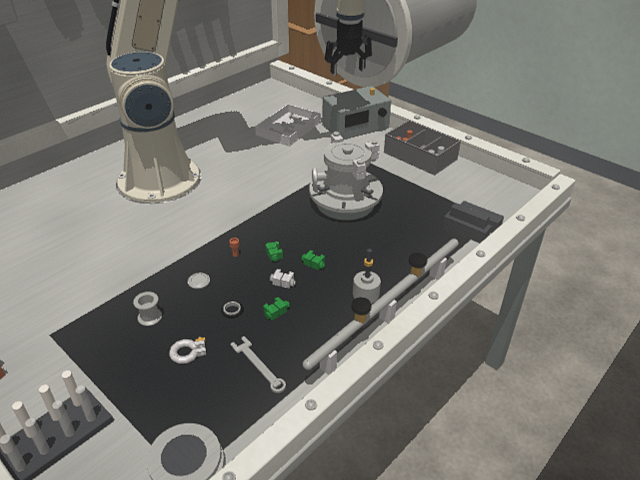

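The top view shows four clamp-shaped things: one silver at (337,259), and green ones at (289,253), (311,304) and (377,230). Plain aluminium fits only the silver one. The rim clamps are at (157,273), (100,295) and (118,352), so the bare place faces about (170,328). I'll confirm both in an enlarged crop.

Run:
```python
from h import *
im=grab_frame("top")
a=cv2.resize(im[255:375,80:200],None,fx=4,fy=4,interpolation=cv2.INTER_CUBIC)
b=cv2.resize(im[229:289,307:367],(480,480),interpolation=cv2.INTER_CUBIC)[:,80:400]
cv2.imwrite("pics/crop1.png",np.hstack([a,b]))
m=trace("top","spare_clamp")
for k in m:
    v,u=np.nonzero(k["mask"]); print(k["conf"],u.mean(),v.mean(),len(u),im[k["mask"]].mean(0))
    r=cv2.minAreaRect(np.c_[u,v].astype(np.float32)); print(r, ray("top",*r[0],20).round(1))
for k in trace("top","cover")[:1]:
    v,u=np.nonzero(k["mask"]);print("cover",k["conf"],u.mean(),v.mean(),len(u))
print(np.array(get_calibration("top")["world_to_cam"]).round(2),get_calibration("top")["intrinsics"])
```

```text
0.81 288.20603015075375 254.9824120603015 398 [ 88.31909548 157.54271357  76.36180905]
((287.0754089355469, 255.0704803466797), (30.290451049804688, 16.83439064025879), 76.75948333740234) [613.7  44.5  20. ]
0.8 310.70588235294116 303.67379679144386 374 [ 95.5802139  170.60427807  81.82352941]
((309.6000061035156, 302.3000183105469), (16.54690170288086, 31.304948806762695), 26.56505012512207) [516.6  -2.6  20. ]
0.76 337.4611398963731 258.33678756476684 386 [218.39378238 219.32642487 223.67357513]
((336.3706970214844, 258.19830322265625), (29.5439510345459, 17.33245086669922), 66.80140686035156) [607.4 -57.6  20. ]
0.74 375.69 229.915 400 [ 94.3575 162.7875  83.1325]
((374.935302734375, 230.84117126464844), (30.218421936035156, 17.33340835571289), 4.39870548248291) [ 664.9 -138.1   20. ]
0.2 436.4913793103448 193.70977011494253 696 [195.99568966 200.81752874 207.06178161]
((435.4906005859375, 191.11830139160156), (18.180925369262695, 75.19213104248047), 4.5377726554870605) [ 749.7 -266.5   20. ]
cover 0.75 136.57287102305202 312.06801295484854 5249
[[ 0.00000e+00 -1.00000e+00 -0.00000e+00 -1.24900e+01]
 [-9.90000e-01 -0.00000e+00 -1.30000e-01  6.47110e+02]
 [ 1.30000e-01  1.00000e-02 -9.90000e-01  1.05256e+03]
 [ 0.00000e+00  0.00000e+00  0.00000e+00  1.00000e+00]] [[537.94408995   0.         313.6597411 ]
 [  0.         537.94408995 237.61531838]
 [  0.           0.           1.        ]]
```

View pics/crop1.png

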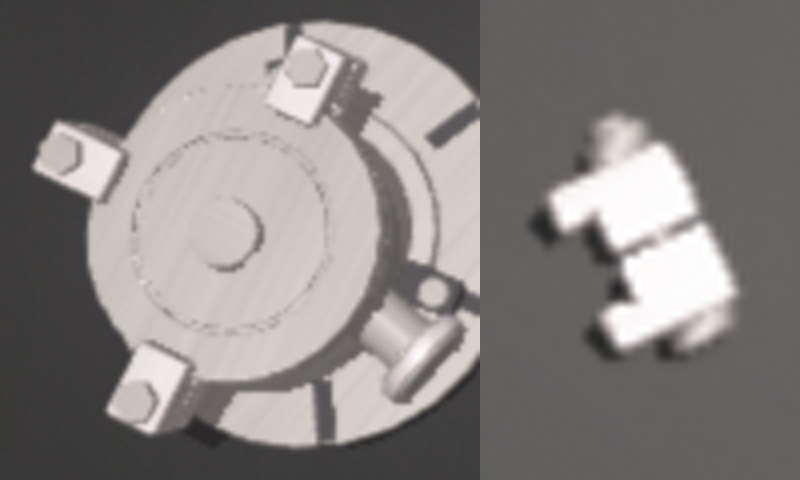

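Crop: the right half shows the silver clamp (two plain jaws, one bolt), which is the one meant. On the left, the rim clamps' tops are at about (156,275), (100,295) and (117.5,352), and the stub is at (137,313). The bare side is to the lower right, near the port.

```bash
cat >> h.py <<'E'
from scipy.spatial.transform import Rotation as Ro
def shift(P):
    s=sense(); return (Ro.from_euler("xyz",s["tcp_rot"]).inv().apply(np.array(P)-s["eef_pos"])).round(1)
E
python3 - <<'E'
from h import *
A,B,C=[ray("top",*p,187) for p in [(156.25,275),(100,295),(117.5,352)]]
c=(A+C)/2; print("axis",c.round(1),"stub",ray("top",137,313,184).round(1))
for P in (A,B,C): d=P-c; print(np.hypot(*d[:2]).round(1),np.degrees(np.arctan2(d[1],d[0])).round(1))
e=np.mean([np.exp(1j*(np.arctan2(*(P-c)[1::-1])+k)) for P,k in ((A,-np.pi/2),(B,np.pi),(C,np.pi/2))])
print(np.degrees(np.angle(e)))
e/=abs(e); b=c[:2]+65*np.array([e.real,e.imag]); print("bare",b)
b=np.r_[b,170]; print(px("top",b))
print(shift([607,-58,300]))
E
```

```text
axis [494.5 295.2 187. ] stub [494.7 296.3 184. ]
73.1 -24.7
73.3 64.8
73.1 155.3
-114.88659411394647
bare [467.11012306 236.24140611]
[172.91261965 328.87816621]
[-575.6 -423.6  -68.7]
```

Emit:
servo_tool --rows '[[0,[0,0,-35],[0,0,0]],[0,[0,0,-35],[0,0,0]],[0,[-40,-30,0],[0,0,0]],[0,[-40,-30,0],[0,0,0]],[0,[-40,-30,0],[0,0,0]],[0,[-40,-30,0],[0,0,0]],[0,[-40,-30,0],[0,0,0]],[0,[-40,-30,0],[0,0,0]]]'

```text
clock: 1.85
eef_pos: [404.8, 302.3, 301.5]
tcp_rot: [3.141, 0.0, 2.71]
contact_force: [0.4, 0.8, 0.3]
opening: -0.002
```

Emit:
servo_tool --rows '[[0,[-40,-30,0],[0,0,0]],[0,[-40,-30,0],[0,0,0]],[0,[-40,-30,0],[0,0,0]],[0,[-40,-30,0],[0,0,0]],[0,[-40,-30,0],[0,0,0]],[0,[-40,-30,0],[0,0,0]],[0,[-40,-30,0],[0,0,0]],[0,[0,0,0],[0,0,0]]]'

```text
clock: 2.85
eef_pos: [571.8, -7.0, 301.1]
tcp_rot: [-3.141, 0.001, 2.706]
contact_force: [-0.5, 0.8, 0.7]
opening: -0.001
```

Run:
```python
from h import *
im=grab_frame("wrist"); cv2.imwrite("pics/w1.png",im)
for k in trace("wrist","spare_clamp"):
    v,u=np.nonzero(k["mask"]); r=cv2.minAreaRect(np.c_[u,v].astype(np.float32)); print(k["conf"],r,im[k["mask"]].mean(0).round(), ray("wrist",*r[0],20).round(1))
print(shift([607,-58,120]))
```

```text
0.97 ((302.34771728515625, 149.7209014892578), (30.33905601501465, 57.06708526611328), 1.847610354423523) [102. 201.  83.] [512.8   1.   20. ]
0.82 ((256.5851745605469, 304.4128112792969), (30.603012084960938, 50.265995025634766), 70.90650939941406) [ 79. 180.  59.] [ 659.  -132.6   20. ]
0.67 ((374.01678466796875, 209.73828125), (52.34892654418945, 29.820043563842773), 55.00798034667969) [ 94. 203.  73.] [609.4  47.5  20. ]
0.65 ((294.2317810058594, 239.03726196289062), (51.611385345458984, 30.838001251220703), 40.10090255737305) [229. 232. 235.] [602.2 -52.5  20. ]
[-55.8 -33.2 181. ]
```

View pics/w1.png

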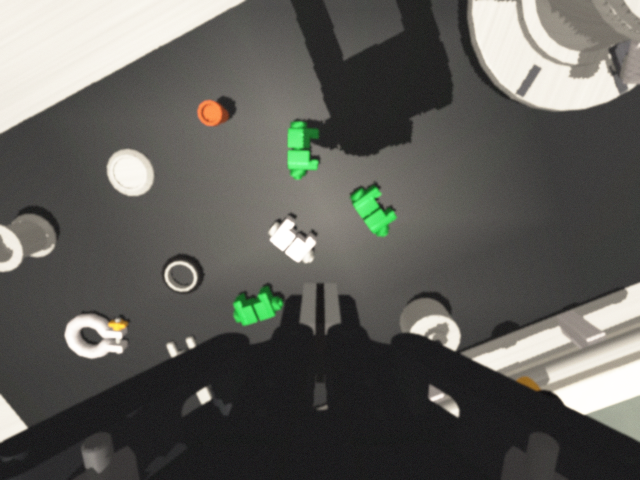

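The wrist view confirms the silver clamp at (294,239), which works out at (602,-52). The top view gave (607,-58), so I'll use (605,-55).

Emit:
servo_tool --rows '[[0,[-18,-10,0],[0,0,0]],[0,[-18,-10,20],[0,0,0]],[0,[-16,-10,30],[0,0,0]],[0,[0,-2,35],[0,0,0]],[0,[0,0,35],[0,0,0]],[0,[0,0,35],[0,0,0]],[0,[0,0,35],[0,0,0]],[0,[0,0,0],[0,0,0]]]'

```text
clock: 3.95
eef_pos: [602.1, -55.1, 107.6]
tcp_rot: [-3.139, -0.006, 2.71]
contact_force: [-0.1, -0.1, 0.1]
opening: -0.004
```

Run:
```python
from h import *
cv2.imwrite("pics/w2.png",grab_frame("wrist")); 
for k in trace("wrist","spare_clamp"):
    im=cv2.imread("pics/w2.png");v,u=np.nonzero(k["mask"]); r=cv2.minAreaRect(np.c_[u,v].astype(np.float32)); print(k["conf"],r,im[k["mask"]].mean(0).round(), ray("wrist",*r[0],20).round(1))
print(sense()["eef_pos"],shift([605,-55,42]))
```

```text
0.91 ((468.4291687011719, 195.1973876953125), (97.74417114257812, 64.07090759277344), 58.392494201660156) [ 96. 204.  66.] [614.5  44.3  20. ]
0.72 ((318.7425842285156, 249.42572021484375), (92.45272064208984, 55.44348907470703), 39.289405822753906) [242. 244. 246.] [607.4 -57.1  20. ]
0.72 ((341.1734313964844, 78.23522186279297), (60.236610412597656, 116.37201690673828), 1.4688007831573486) [ 88. 185.  65.] [517.7  -1.2  20. ]
0.59 ((263.5, 335.0), (12.0, 15.0), 90.0) [ 60. 141.  46.] [ 648.5 -119.2   20. ]
[604.62909308 -55.24997529 111.16721885] [-0.3  0.4 69.2]
```

View pics/w2.png

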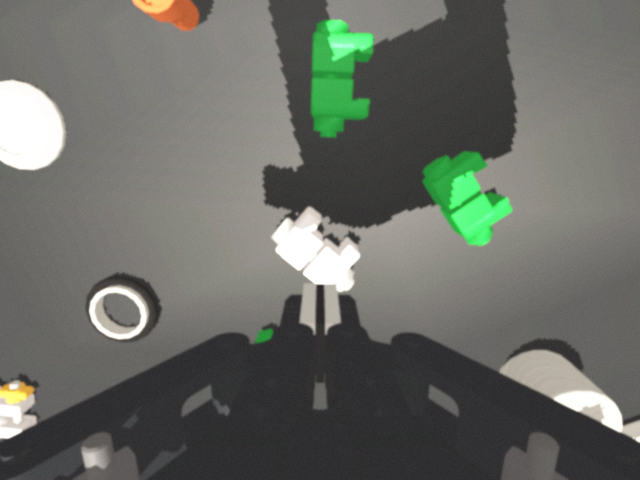

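The silver clamp is just ahead of the fingertips at (318,249), refined to (607,-57). Now I'll descend and hold.

Emit:
servo_tool --rows '[[0,[-3,-1,20],[0,0,0]],[0,[0,0,20],[0,0,0]],[0,[0,0,15],[0,0,0]],[0,[0,0,8],[0,0,0]],[0,[0,0,4],[0,0,0]],[0,[0,0,1],[0,0,0]],[0,[0,0,0],[0,0,0]],[0,[0,0,0],[0,0,0]]]'

```text
clock: 5.05
eef_pos: [607.1, -57.2, 43.7]
tcp_rot: [3.141, 0.001, 2.71]
contact_force: [-0.1, 0.0, 0.0]
opening: 0.001
```

Emit:
servo_tool --rows '[[0,[0,0,0],[0,0,0]],[0,[0,0,0],[0,0,0]],[0,[0,0,0],[0,0,0]],[0,[0,0,0],[0,0,0]],[0,[0,0,0],[0,0,0]],[0,[0,0,0],[0,0,0]],[0,[0,0,0],[0,0,0]],[0,[0,0,0],[0,0,0]]]'

```text
clock: 6.05
eef_pos: [606.7, -57.2, 43.3]
tcp_rot: [3.142, -0.0, 2.71]
contact_force: [-0.8, 1.0, 0.7]
opening: 0.0
```

Emit:
servo_tool --rows '[[0,[0,0,0],[0,0,0]],[0,[0,0,0],[0,0,0]],[0,[0,0,0],[0,0,0]],[0,[0,0,0],[0,0,0]],[0,[0,0,0],[0,0,0]],[0,[0,0,0],[0,0,0]],[0,[0,0,0],[0,0,0]],[0,[0,0,0],[0,0,0]]]'

```text
clock: 7.05
eef_pos: [606.8, -57.2, 43.3]
tcp_rot: [3.142, -0.0, 2.71]
contact_force: [-0.3, 0.6, -0.2]
opening: -0.002
```

Emit:
servo_tool --rows '[[0,[0,0,0],[0,0,0]],[0,[0,0,0],[0,0,0]],[0,[0,0,0],[0,0,0]],[0,[0,0,0],[0,0,0]],[0,[0,0,0],[0,0,0]],[0,[0,0,0],[0,0,0]],[0,[0,0,0],[0,0,0]],[0,[0,0,0],[0,0,0]]]'

```text
clock: 8.05
eef_pos: [606.7, -57.2, 43.3]
tcp_rot: [-3.142, -0.0, 2.71]
contact_force: [0.3, -0.2, 0.6]
opening: 0.002
```

Run:
```python
from h import *
cv2.imwrite("pics/s2.png",grab_frame("scene")[180:360,180:420].repeat(3,0).repeat(3,1))
print(sense()["eef_pos"]); b=np.array([467,236,300]);a=sense()["eef_pos"].copy() if hasattr(sense()["eef_pos"],"copy") else sense()["eef_pos"]
print(shift(b))
```

```text
[606.76430131 -57.17764197  43.2877496 ]
[ 249.6  207.8 -256.7]
```

View pics/s2.png

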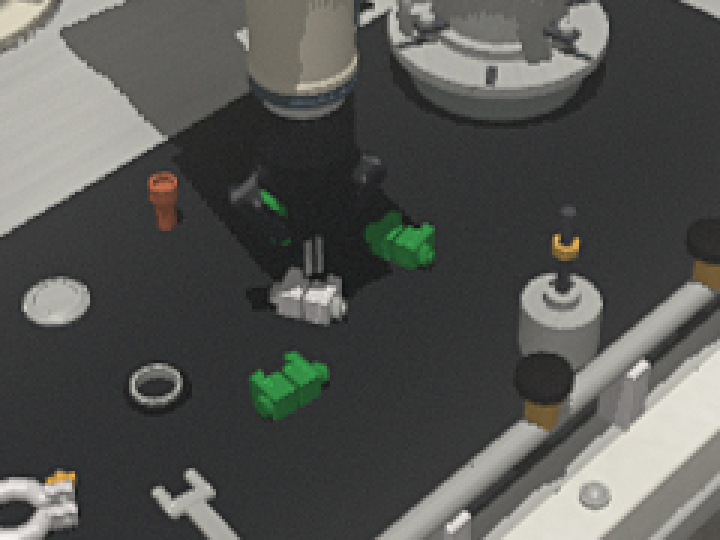

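The fingertips were held just above the silver clamp for 3 s. Now I'll lift and go to the rim.

Emit:
servo_tool --rows '[[0,[0,0,-30],[0,0,0]],[0,[0,0,-40],[0,0,0]],[0,[0,0,-40],[0,0,0]],[0,[0,0,-40],[0,0,0]],[0,[0,0,-40],[0,0,0]],[0,[0,0,-40],[0,0,0]],[0,[0,0,-20],[0,0,0]],[0,[0,0,0],[0,0,0]]]'

```text
clock: 9.1
eef_pos: [607.5, -57.2, 294.9]
tcp_rot: [3.141, 0.003, 2.71]
contact_force: [0.3, -0.4, -0.5]
opening: 0.003
```

Emit:
servo_tool --rows '[[0,[35,29,0],[0,0,0]],[0,[35,29,0],[0,0,0]],[0,[35,29,0],[0,0,0]],[0,[35,29,0],[0,0,0]],[0,[35,29,0],[0,0,0]],[0,[35,29,0],[0,0,0]],[0,[25,20,0],[0,0,0]],[0,[15,14,0],[0,0,0]]]'

```text
clock: 10.1
eef_pos: [465.2, 237.3, 291.7]
tcp_rot: [-3.14, -0.002, 2.711]
contact_force: [-0.4, 0.1, -0.1]
opening: -0.004
```

Emit:
servo_tool --rows '[[0,[0,0,0],[0,0,0]],[0,[0,0,0],[0,0,0]]]'

```text
clock: 10.35
eef_pos: [466.6, 235.8, 292.4]
tcp_rot: [-3.14, -0.001, 2.71]
contact_force: [0.0, 0.5, 0.2]
opening: -0.003
```

Run:
```python
from h import *
im=grab_frame("wrist")
for P,c in (([467,236,170],(0,0,255)),([494.6,295.7,184],(255,0,0)),([494.6,295.7,170],(0,255,255))):
    p=px("wrist",P);print(p.round()); cv2.drawMarker(im,tuple(int(x) for x in p),c,0,12,1)
cv2.imwrite("pics/w3.png",im); print(sense()["eef_pos"],shift([467,236,190]))
```

```text
[320. 233.]
[414. 238.]
[409. 233.]
[466.79371708 235.61001492 292.61176909] [-1.000e-01  5.000e-01  1.026e+02]
```

View pics/w3.png

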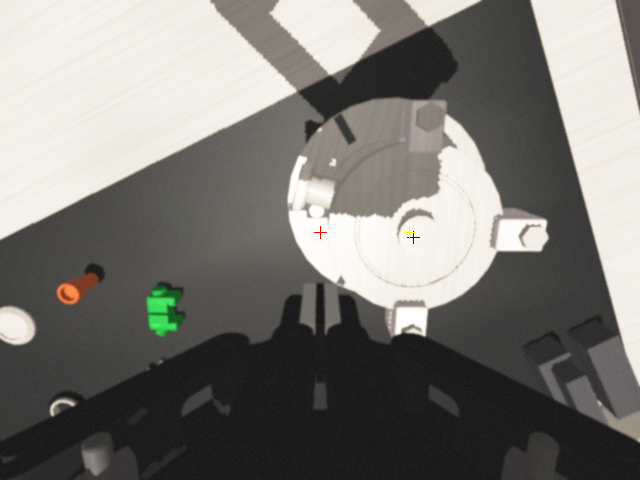

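The marks from the top-view estimate sit close to the features. The stub looks to be at about (418,231) against a predicted (414,238), roughly 6 mm off. I'll descend partway and check again.

Emit:
servo_tool --rows '[[0,[0,0,20],[0,0,0]],[0,[0,0,25],[0,0,0]],[0,[0,0,15],[0,0,0]],[0,[0,0,10],[0,0,0]],[0,[0,0,0],[0,0,0]],[0,[0,0,0],[0,0,0]],[0,[0,0,0],[0,0,0]]]'

```text
clock: 11.28
eef_pos: [467.1, 236.6, 224.0]
tcp_rot: [3.141, 0.001, 2.71]
contact_force: [0.3, -0.4, 0.2]
opening: -0.004
```

Run:
```python
from h import *
im=grab_frame("wrist")
print(ray("wrist",418,231,184))
C=np.array([494.6,295.7,170]); 
for r,z,c in ((65,170,(0,0,255)),(15,184,(255,0,0))):
    q=[px("wrist",[C[0]+r*np.cos(t),C[1]+r*np.sin(t),z]) for t in np.linspace(0,6.283,60)]
    cv2.polylines(im,[np.int32(q)],True,c,1)
cv2.drawMarker(im,tuple(int(x) for x in px("wrist",[467,236,170])),(0,160,0),0,14,2)
cv2.imwrite("pics/w4.png",im); print(sense()["eef_pos"],shift([467,236,190]))
```

```text
[467.73910183 291.4018645  184.        ]
[467.05109517 236.54198304 223.88044553] [-0.2 -0.5 33.9]
```

View pics/w4.png

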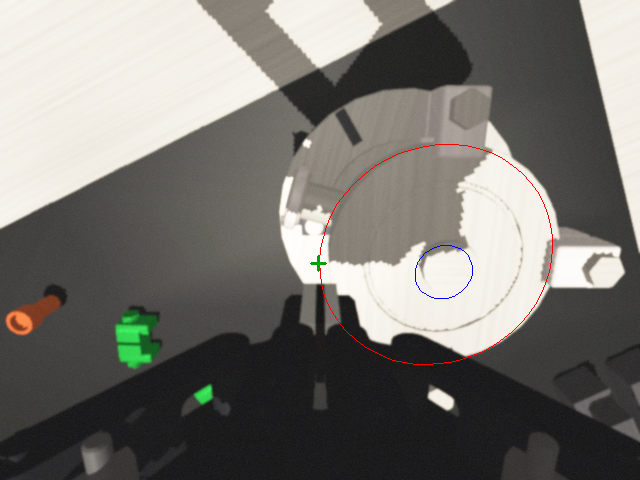

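The outlined rim and stub agree with the picture within about 4 mm, with the true rim edge slightly right of the mark. I'll shift 2 mm towards the axis and go down to 20 mm above.

Emit:
servo_tool --rows '[[0,[0,2,12],[0,0,0]],[0,[0,0,12],[0,0,0]],[0,[0,0,7],[0,0,0]],[0,[0,0,2],[0,0,0]],[0,[0,0,0],[0,0,0]],[0,[0,0,0],[0,0,0]],[0,[0,0,0],[0,0,0]],[0,[0,0,0],[0,0,0]]]'

```text
clock: 12.32
eef_pos: [467.7, 238.2, 190.5]
tcp_rot: [3.141, 0.0, 2.71]
contact_force: [-1.0, 0.1, 0.5]
opening: -0.002
```

Emit:
servo_tool --rows '[[0,[0,0,0],[0,0,0]],[0,[0,0,0],[0,0,0]],[0,[0,0,0],[0,0,0]],[0,[0,0,0],[0,0,0]],[0,[0,0,0],[0,0,0]],[0,[0,0,0],[0,0,0]],[0,[0,0,0],[0,0,0]],[0,[0,0,0],[0,0,0]]]'

```text
clock: 13.32
eef_pos: [467.6, 238.2, 190.3]
tcp_rot: [-3.142, 0.0, 2.71]
contact_force: [-0.6, 0.6, -0.5]
opening: 0.004
```

Emit:
servo_tool --rows '[[0,[0,0,0],[0,0,0]],[0,[0,0,0],[0,0,0]],[0,[0,0,0],[0,0,0]],[0,[0,0,0],[0,0,0]],[0,[0,0,0],[0,0,0]],[0,[0,0,0],[0,0,0]],[0,[0,0,0],[0,0,0]],[0,[0,0,0],[0,0,0]]]'

```text
clock: 14.32
eef_pos: [467.6, 238.2, 190.3]
tcp_rot: [-3.142, -0.0, 2.71]
contact_force: [0.4, 0.5, -0.7]
opening: 0.002
```

Run:
```python
from h import *
cv2.imwrite("pics/s3.png",cv2.resize(grab_frame("scene")[90:240,260:440],None,fx=4,fy=4)); s=sense();print(s["eef_pos"],s["contact_force"])
for b in boxes_of("scene","spare_clamp"): print(round(b["conf"],2),w("scene",b["centre"]).round())
```

```text
[467.57954324 238.18756343 190.30160773] [ 0.46646504 -0.68430901  1.15638273]
0.81 [522.  -6.  24.]
0.73 [611. -62.  22.]
0.72 [ 677. -147.   23.]
```

View pics/s3.png

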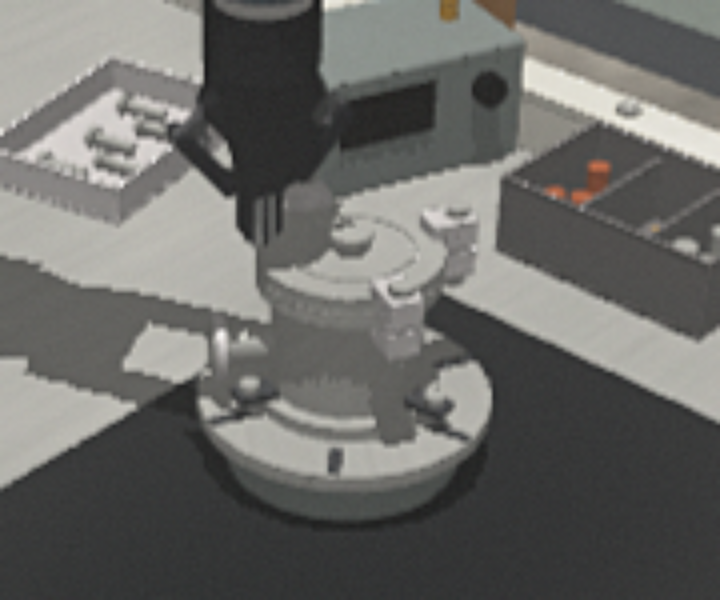

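The closed fingertips stand just above the bare side of the rim, clear of everything, with no contact force. I'm handing in.

```bash
python3 -c "
from rig import *
print(sign_off())"
```

```text
the job is handed in; nothing more can be done
None
```

I pointed at the spare clamp first, then at the bare place on the rim, and handed in at about 14.5 s with the arm still pointing there.

- **Spare clamp:** I chose the silver one because the three look-alikes are green. The closed fingertips held about 19 mm above it for 3 s, with the tool at (607, -57, 43).
- **Bare place:** The arm finished about 20 mm above it, with the tool at (468, 238, 190).
- **Last checks:** The force stayed at noise level, about 1 N. In the last scene picture the fingers are over the bare side of the rim and clear of the cover and clamps. The spare clamp was found again in its place, within the network's accuracy.
- **Disagreement and a miss:** The wrist and top views of the cover differed by about 4 mm, so I moved 2 mm towards the cover's axis. In that last check the network did not report one of the green clamps, the one nearest the vessel. I never went near it.

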